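# Hold a kiln control box's inspection cover at the set pointer

## Task

Unlock the inspection cover of the kiln's control box: with the flat-bladed key, and not with the fingers, turn the slotted screw a full quarter turn anticlockwise so that its tongue clears the cover, and stand the key back in its holder. Then lift the cover by its bar until it lines up with the pointer on the quadrant, and finish while holding it there against its weight so that the inside can be inspected: do not let go. Leave the pointer as it is set, and leave the mug, the jar and the bowl alone.

Things in the scene. Friction and masses are not known exactly. Their poses are not given: they have to be found in the camera images.
- box: Grey steel control box lying on its back, fixed to the bench, 80 mm high. Origin on the bench; spans x -80 to +120, y -130 to +130 mm of it, its -x side to the robot. Top open in the middle under the cover. Cover hinge at the far side (x = +90); screw on the rim at the robot's right (x -40, y -104); upright quadrant with the pointer on the left rim (y = +104).
- cover (a joint): Angle of the cover: 0 shut (level), grows as its near edge rises, stop at 1.4. It falls shut by its own weight (about 0.6 kg) from any angle when let go. The screw's tongue blocks it until the screw is turned.
- cover_hinge (a point): Point on the hinge axis in the middle of the cover, 83 mm above the bench; the axis runs along this frame's y, and the frame turns with the cover. The aluminium cover is 160 by 160 by 3 mm.
- cover_bar (a point): Middle of the cover's lift bar: round, dark steel, 12 mm thick, 100 mm along the cover's y, bent legs at its ends. Cover frame (from the hinge): x -200, z +22 mm, so 40 mm beyond the cover's near edge; 105 mm above the bench when shut. Pinch it from above across its length; it turns between the pads like an axle. Axes turn with the cover: x along the cover towards the hinge, z its upper side.
- pointer (a joint): Angle of the set pointer, in the same sense and about the same axis as the cover (0 level, larger is higher): the cover is to be brought to this value. Differs every time, about 0.55 to 0.95 rad. The pointer is stiff but can be pushed out of place.
- pointer_tip (a point): Tip of the dark steel pointer, 135 mm from the hinge axis, outside the quadrant (box y = +110 mm); x points along the pointer to the hinge axis. The quadrant is an upright aluminium arc of 115 mm radius about the hinge with a tick every 10 degrees, its top 205 mm above the bench; a small pin on the cover's left edge runs along it.
- screw (a joint): Turn of the captive screw: starts at 0 to 0.15 with its tongue over the cover's edge; grows anticlockwise seen from above to a stop at 1.57, where the tongue points to the robot's side of the box. The cover is free above about 1.1; open counts from 1.3. Friction torque about 0.12 N m; it stays where it is left.
- screw_slot (a point): Centre of the screw head's top, on its vertical axis, 96 mm above the bench. Head 32 mm across with a slot 8 mm wide, 10 mm deep, open at both ends. The slot runs along this frame's y, which turns with the screw (y is also the way the tongue points).
- key: Loose key, 0.10 kg, upright in its holder, blade down. Origin at the middle of the blade's tip, z up to the handle. Steel blade 5 mm thick (x), 24 mm wide (y), 16 mm long, the last 5 mm only 3 by 22 mm; wooden handle 18 mm thick (x), 38 mm wide (y), from 16 to 66 mm above the tip. Grip it across the 18 mm.
- holder_mouth (a point): Centre of the hole's mouth in the key's holder, a fixed wooden block 70 (x) by 80 (y) by 26 mm high; the mouth is in its top face. Upright through hole 11 mm in x by 30 mm in y of this frame. The key's blade goes in and the handle's shoulders rest on the top face, the blade's tip 16 mm below the mouth.
- mug: Bystander: clay-coloured mug, 80 mm across, 85 mm high; origin at the middle of its underside.
- jar: Bystander: white lidded jar, 72 mm across, 100 mm high; origin at the middle of its underside.
- bowl: Bystander: terracotta bowl, 100 mm across, 50 mm high; origin at the middle of its underside.

How it is judged:
By the outcome, as a careful person would: the job done as asked, in the order asked, and still so for the second after the job is handed in, while the arm keeps its last pose, push and grip.
It also fails if it takes over 72 s, if anything falls off the work surface, if the arm or the gripper's body presses on something with over 40 N, if the wrist force passes 120 N, or if a joint passes its speed limit or range.

## Robot

A 6-joint arm with a two-finger parallel gripper is mounted at the origin on the work surface. World frame = base frame: x ahead of the robot, y to its left, z up, the work surface at z = 0. Lengths are in m, angles in rad, forces in N, time in s.
With the tool pointing down it reaches from about 0.275 to 0.75 m from the base axis. Payload 10.2 kg.
Tool frame: the origin (TCP) lies midway between the tips of the shut fingers; the grasp point (between the pads) lies 19 mm behind it (env.hold_point_z is the distance from the TCP to the grasp point, in m); z points along the fingers, y is the line along which they close (so a half turn about z gives the same grasp; the last joint's range is limited). The gripper opens to 85 mm and grips with 20 to 120 N. Pads are 22 mm wide; open, the fingers measure 114 mm over their backs; the gripper's body (76 mm by 85 mm) begins 54 mm behind the grasp point. The pads swing forward as they close: fully open they stand 13 mm farther back than shut.
Start: joints at [0.942, 0.313, 1.498, -0, 1.331, -0.223], TCP at [0.207, 0.482, 0.197] pointing down, gripper open.
Joint ranges: [-2.94, 2.94], [-0.97, 2.17], [0.19, 2.56], [-1.23, 4.37], [0.02, 3.11], [-2.88, 2.88]. Speed limits (rad/s): [2.39, 2.39, 3.01, 3.14, 3.14, 3.14].

## Interface

Orientations are given as a unit quaternion [x, y, z, w].
In Python, from bench import env, kinematics, monitor, eyes, job gives the robot as it stands. The module is installed in compiled form; this text tells all that it offers. Calls block until the motion is done:
- env.reach(position, orientation): joint-space move of the TCP to a pose.
- env.movel(position, velocity=0.15, frame=None, guard=None): straight line of the TCP; frame=None keeps the orientation; velocity is the mean speed in m/s. With guard (N) it stops when the force on the tool has changed by that much, and returns True; else False.
- env.set_joints(angles): joint-space move.
- env.release() and env.close_gripper(effort=None): open the fingers fully, or close them until they stop; effort is the grip in N (None keeps the last).
- env.hold(seconds).
- kinematics.ik(position, orientation): joint angles nearest the present ones, or None.
- monitor.sense(): the state.
- eyes.grab_frame(name): name is "scene" or "top" or "wrist"; returns a dict with "frame" (420x560x3 uint8, red, green, blue), "mtx" (3x3 intrinsics, pixels), "k1" (the pictures are not rectified: a ray, as slopes to the right and down, at radius r is drawn at 1 + k1 r^2 times it, then the intrinsics apply), "view" (4x4, takes a point from world to camera coordinates). Camera axes: x right, y down, z forward; pixel columns grow to the right and rows downward; lengths in m; the calibration is good to about 2 mm. A picture is of the moment at which its call begins. There is no depth.
A pose or a line that the arm cannot do raises env.MotionError and nothing moves.
- job.hand_in(): hands the job in; it is judged then, once.
The state is a dict: "clock": time; "joints": joint angles; "qvel": joint speeds; "joint_efforts": joint torques, N m; "position": TCP position; "ee_rot": TCP orientation; "contact_force": force on the tool from outside, world axes, zero at the start; "ft_torque": the same for the moment, N m; "finger_gap": opening from 0.0 (shut) to 1.0 (fully open); "gripper_force": force on a finger pad.
Only numpy, scipy, OpenCV 4.12 (cv2) and the standard library are available. Lean on these libraries where they do the work, as an engineer would, in place of code of your own. Each camera call takes 0.05 s, during which the arm holds its last target. There are 200 camera calls.

## Working session

There is one attempt and no reset: what is moved stays moved. The work goes in short steps, each a Python script; the robot and the scene stay as the last script left them, time stands still between calls to the robot, and variables do not carry over. Pictures are saved under pics/ and viewed, at most 10 in all, crops included, and the job is handed in when it is done.

```bash
mkdir -p pics; cat > h.py <<'E'
import numpy as np, cv2
from bench import env, kinematics, monitor, eyes, job
from scipy.spatial.transform import Rotation as R
import pickle
def snap(name,fn):
    f=eyes.grab_frame(name); pickle.dump(f,open(f'pics/{fn}.pkl','wb'))
    cv2.imwrite(f'pics/{fn}.png',f['frame'][:,:,::-1]); return f
def load(fn): return pickle.load(open(f'pics/{fn}.pkl','rb'))
def ray(f,u,v):
    K=f['mtx']; d=np.array([(u-K[0,2])/K[0,0],(v-K[1,2])/K[1,1]]); s=d.copy()
    for _ in range(30): s=d/(1+f['k1']*(s@s))
    V=f['view']; return -V[:3,:3].T@V[:3,3], V[:3,:3].T@np.array([s[0],s[1],1])
def onz(f,u,v,z):
    c,d=ray(f,u,v); return c+d*(z-c[2])/d[2]
def proj(f,P):
    P=np.atleast_2d(P); c=P@f['view'][:3,:3].T+f['view'][:3,3]; s=c[:,:2]/c[:,2:]
    s=s*(1+f['k1']*(s**2).sum(1,keepdims=True)); K=f['mtx']
    return s*[K[0,0],K[1,1]]+[K[0,2],K[1,2]]
def down(yaw): # tool down, tool y (closing line) along world angle yaw+90deg ; tool x at yaw
    return (R.from_euler('z',yaw)*R.from_euler('x',np.pi)).as_quat()
def crop(fn,u,v,w,h,s):
    im=cv2.imread(f'pics/{fn}.png')[v:v+h,u:u+w]
    cv2.imwrite(f'pics/{fn}_c{u}_{v}.png',cv2.resize(im,None,fx=s,fy=s,interpolation=cv2.INTER_CUBIC))
E
python3 - <<'E'
from h import *
a=snap('top','top0');b=snap('scene','sc0')
s=monitor.sense();print(s['clock'],s['position'],s['ee_rot'],s['contact_force'])
for f in(a,b):
    print(f['mtx'],f['k1'],-f['view'][:3,:3].T@f['view'][:3,3])
im=np.hstack([a['frame'],b['frame']])[:,:,::-1]
E
```

```text
0.1 [0.20710161 0.48213539 0.1966015 ] [ 2.01519157e-01  9.79484411e-01 -5.16283117e-04 -2.25832082e-04] [-0.13443075 -0.55820962 -0.06005006]
[[381.40069568   0.         286.77955372]
 [  0.         381.40069568 213.50296194]
 [  0.           0.           1.        ]] 0.021224789318082103 [ 0.37041334 -0.01301417  1.09860542]
[[477.34933839   0.         274.02751589]
 [  0.         477.34933839 214.44855376]
 [  0.           0.           1.        ]] 0.021808686480800164 [ 1.06346522 -0.48825293  0.97208335]
```

View pics/top0.png

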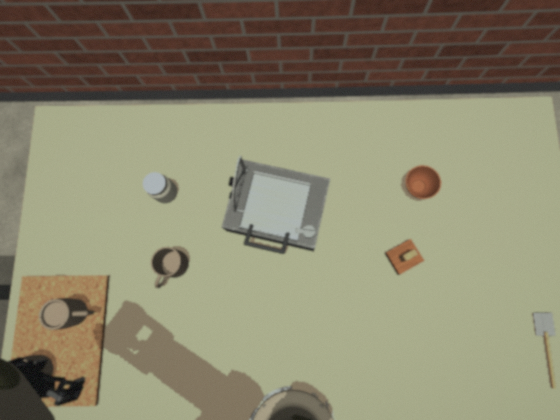

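View pics/sc0.png

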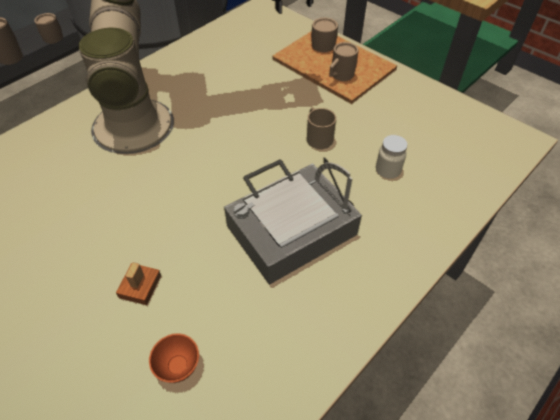

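The top view shows the box at about (277,205), yawed slightly, with the screw at (308,231) and the bar around (266,242). The holder and key are at (406,256), the bowl at (423,182), the mug at (171,262) and the jar at (156,186). The scene view shows the quadrant at (335,180) and the key at (135,275). I'll enlarge these next.

```bash
python3 - <<'E'
from h import *
a=cv2.imread('pics/top0.png');b=cv2.imread('pics/sc0.png')
def c(im,u,v,w,h,s): return cv2.resize(im[v:v+h,u:u+w],None,fx=s,fy=s,interpolation=cv2.INTER_CUBIC)
o=np.zeros((600,800,3),np.uint8)
o[:600,:600]=c(a,215,150,120,120,5); o[:200,600:]=c(a,385,236,40,40,5)
o[200:400,600:]=c(b,113,255,50,50,4)
o[400:600,600:]=c(b,310,150,50,50,4)
cv2.imwrite('pics/comp1.png',o)
E
```

```text
(no output)
```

View pics/comp1.png

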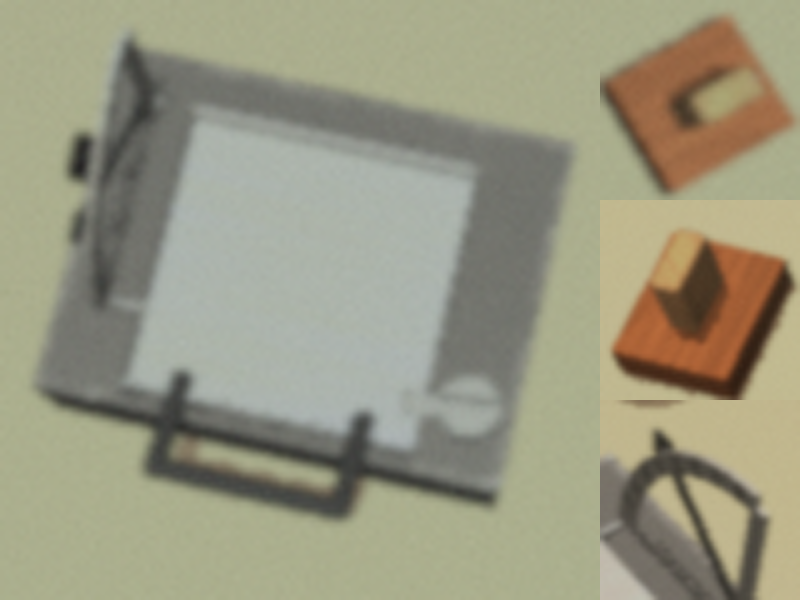

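The composite shows the rim corners, the screw head at (470,406), the bar ends at (152,466) and (345,508), the holder corners, the key's top at (725,95), and the pointer tip at (658,433) in the scene crop. Now I'll fit the poses.

```bash
cat > fit.py <<'E'
from h import *
from scipy.optimize import least_squares
a=load('top0');b=load('sc0')
T=lambda x,y:((x+.5)/5-.5+215,(y+.5)/5-.5+150)
H=lambda x,y:((x-600+.5)/5-.5+385,(y+.5)/5-.5+236)
pts=[((-80,-130,80),T(497,500)),((-80,130,80),T(38,388)),((120,-130,80),T(574,143)),((-40,-104,96),T(470,406)),
((-110,48,105),T(153,466)),((-110,-48,105),T(345,510)),((-70,-80,84),T(415,448)),((-70,80,84),T(128,385))]
L=np.array([p[0] for p in pts])/1e3; U=np.array([p[1] for p in pts])
def w(p,L): return np.c_[L[:,:2]@R.from_euler('z',p[2]).as_matrix()[:2,:2].T+p[:2],L[:,2]]
r=least_squares(lambda p:(proj(a,w(p,L))-U).ravel(),[.4,0,-.2],loss='soft_l1')
p=r.x
hc=[H(603,85),H(727,17),H(795,122),H(672,192)]
C=np.array([onz(a,*u,.026) for u in hc])
if __name__=='__main__':
    print('box',p,r.fun.reshape(-1,2).round(1).tolist())
    print('screw',w(p,np.array([[-.04,-.104,.096]])),onz(a,*T(470,406),.096))
    print('holder',C.round(4).tolist(),C.mean(0)); d=np.roll(C,-1,0)-C;print(np.linalg.norm(d,axis=1),np.degrees(np.arctan2(d[:,1],d[:,0])))
    K=np.array([onz(a,*H(*q),.076) for q in[(690,98),(750,67),(762,90),(697,122)]]);print('key',K.mean(0),(K[1]-K[0]),np.linalg.norm(K[1]-K[0]))
    # slot ends, top view
    # pointer: scene ray with plane y=.110 in box frame
    c,d=ray(b,310+58.5/4-.5,150+33.5/4-.5); Rb=R.from_euler('z',p[2]).as_matrix()
    c=Rb.T@(c-[p[0],p[1],0]);d=Rb.T@d
    q=c+d*(.11-c[1])/d[1];print('tip box',q,'r',np.hypot(.09-q[0],q[2]-.083),'ang',np.arctan2(q[2]-.083,.09-q[0]))
    for t in np.arange(.5,1.01,.1):
        P=w(p,np.array([[.09-.135*np.cos(t),.11,.083+.135*np.sin(t)]]));print(t,proj(b,P),(proj(a,P)-[215,150])*5)
    for n,(u,v),z in[('bowl',(423,182),.05),('mug',(171,262),.085),('jar',(156,186),.1)]:print(n,onz(a,u,v,z))
E
python3 fit.py
```

```text
box [ 0.58903184  0.04117816 -0.23849815] [[0.8, -1.3], [-1.1, -0.4], [0.9, -0.1], [0.2, -0.0], [1.3, 0.3], [-1.5, -0.2], [-0.2, 1.1], [-0.5, 0.5]]
screw [[ 0.52559475 -0.05042826  0.096     ]] [ 0.52556177 -0.04999688  0.096     ]
holder [[0.4723, -0.2648, 0.026], [0.5097, -0.3361, 0.026], [0.4508, -0.369, 0.026], [0.4131, -0.2989, 0.026]] [ 0.46148681 -0.31720381  0.026     ]
[0.08049532 0.06749559 0.07961768 0.06838657] [ -62.3038416  -150.78954151  118.31690802   29.93034001]
key [ 0.46206237 -0.31681828  0.076     ] [ 0.01613773 -0.03272267  0.        ] 0.03648561087815446
tip box [-0.01122705  0.11        0.16678911] r 0.1314059770658441 ang 0.6914248715773975
0.5 [[319.22751227 159.11175985]] [[ 69.22573998 274.23078442]]
0.6 [[321.3134054  157.50923441]] [[ 68.90288909 256.01757028]]
0.7 [[323.70786808 156.38889451]] [[ 69.39922321 235.68933189]]
0.7999999999999999 [[326.39666258 155.77921018]] [[ 70.73096988 213.4557874 ]]
0.8999999999999999 [[329.36103199 155.70449414]] [[ 72.90079818 189.56978191]]
0.9999999999999999 [[332.57744959 156.18392886]] [[ 75.89675694 164.32416337]]
bowl [ 0.66800631 -0.37679599  0.05      ]
mug [0.44812918 0.316472   0.085     ]
jar [0.65363118 0.36327523 0.1       ]
```

```bash
python3 - <<'E'
from h import *
p=monitor.sense()['position']
env.movel([p[0],p[1],.32],velocity=.25)
# candidates of yaw: print q6 for holder and screw
for y0 in (118.5,-61.5):
    q=kinematics.ik([.4615,-.317,.036],down(np.radians(y0))); print('hold',y0,None if q is None else np.round(q,2))
for s in(0,.15,.8,1.57):
    for o in(0,np.pi):
        # key y world = box yaw+90+s ; tool x along key y
        q=kinematics.ik([.5256,-.0502,.112],down(np.pi/2-.2385+s+o)); print('screw',s,o,None if q is None else np.round(q,2))
env.reach([.50,-.05,.30],down(np.pi/2-.2385))
w1=snap('wrist','w1')
print(monitor.sense()['clock'],-w1['view'][:3,:3].T@w1['view'][:3,3], proj(w1,[[.5256,-.0502,.096],[.4615,-.317,.026]]))
E
```

```text
hold 118.5 [-0.81  0.56  1.58  0.    1.   -1.31]
hold -61.5 [-0.81  0.56  1.58 -0.    1.    1.83]
screw 0 0 [-0.32  0.4   1.61 -0.    1.13 -0.08]
screw 0 3.141592653589793 None
screw 0.15 0 [-0.32  0.4   1.61  0.    1.13 -0.23]
screw 0.15 3.141592653589793 None
screw 0.8 0 [-0.32  0.4   1.61  0.    1.13 -0.88]
screw 0.8 3.141592653589793 [-0.32  0.4   1.61 -0.    1.13  2.26]
screw 1.57 0 [-0.32  0.4   1.61  0.    1.13 -1.65]
screw 1.57 3.141592653589793 [-0.32  0.4   1.61 -0.    1.13  1.49]
2.9667 [0.51719582 0.02430925 0.47757439] [[299.22711312 173.71090974]
 [293.86892018 320.00165334]]
```

View pics/w1.png

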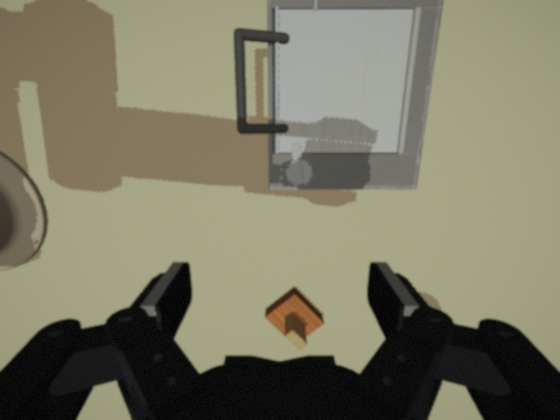

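The wrist view shows the screw at about (299,172) in shadow, with its tongue towards (295,150), and the holder and key at about (295,318). I'll enlarge with contrast.

```bash
python3 - <<'E'
from h import *
a=cv2.imread('pics/w1.png');b=cv2.imread('pics/sc0.png')
def c(im,u,v,w,h,s): return cv2.resize(im[v:v+h,u:u+w],None,fx=s,fy=s,interpolation=cv2.INTER_CUBIC)
o=np.zeros((600,800,3),np.uint8)
s=c(a,272,140,50,60,10).astype(float); o[:600,:500]=np.clip((s-60)*2,0,255)
o[:300,500:]=c(b,320,150,30,30,10)
o[300:600,500:]=c(a,265,287,60,60,5)
cv2.imwrite('pics/comp2.png',o)
E
```

```text
(no output)
```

View pics/comp2.png

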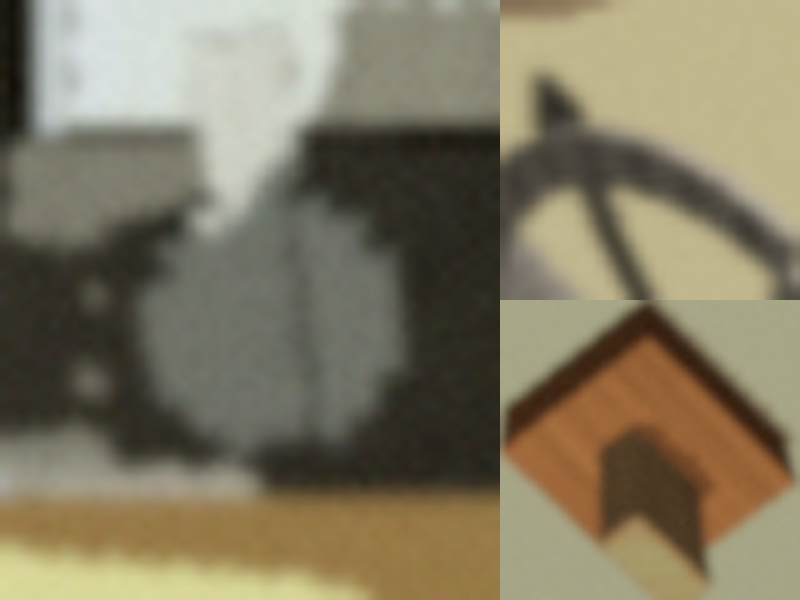

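The screw head's centre is at (272,325) in the crop, and the slot's dark edge runs from (292,200) to (310,430). The pointer tip in the scene crop is at (542,75).

```bash
python3 - <<'E'
from fit import *
f=load('w1')
X=lambda x,y:(272+(x+.5)/10-.5,140+(y+.5)/10-.5)
print('screw',onz(f,*X(272,325),.096))
A,B=[onz(f,*X(*q),.096) for q in((292,200),(310,430))]
d=A-B;print('slot',np.linalg.norm(d),'screw angle',np.arctan2(d[1],d[0])-np.pi/2-p[2])
# box edge direction check: right rim near corner / side edge points in w1.png
for q in[((269,188),(416,188))]:
    P,Q=[onz(f,*x,.08) for x in q];e=Q-P;print('right edge yaw',np.arctan2(e[1],e[0]),P,Q, w(p,np.array([[-.08,-.13,.08],[.12,-.13,.08]])))
c0,d0=ray(b,320+42.5/10-.5,150+75.5/10-.5);Rb=R.from_euler('z',p[2]).as_matrix()
c=Rb.T@(c0-[p[0],p[1],0]);d=Rb.T@d0;q=c+d*(.11-c[1])/d[1];print('tip',q,np.hypot(.09-q[0],q[2]-.083),np.arctan2(q[2]-.083,.09-q[0]))
# holder corners wrist: top-face corners in crop
Y=lambda x,y:(265+(x-500+.5)/5-.5,287+(y-300+.5)/5-.5)
C2=np.array([onz(f,*Y(*q),.026) for q in((505,445),(648,337),(793,480))]);print(C2,(C2[0]+C2[2])/2)
E
```

```text
screw [ 0.52546927 -0.04796304  0.096     ]
slot 0.029727766894491095 screw angle 0.10108798482079251
right edge yaw -0.23721766742188052 [ 0.4819822  -0.06279285  0.08      ] [ 0.67500646 -0.10946027  0.08      ] [[ 0.48058467 -0.06624256  0.08      ]
 [ 0.67492344 -0.11349127  0.08      ]]
tip [-0.01286115  0.11        0.16811887] 0.13351268935711239 0.6912930790909427
[[ 0.41514371 -0.29641906  0.026     ]
 [ 0.47368703 -0.26579211  0.026     ]
 [ 0.51088317 -0.33446698  0.026     ]] [ 0.46301344 -0.31544302  0.026     ]
```

```bash
python3 - <<'E'
from h import *
k=down(np.radians(118.5)); H=[.4623,-.3163]
env.reach([*H,.14],k)
print(env.movel([*H,.038],velocity=.12,guard=15))
env.close_gripper(80)
s=monitor.sense();print(s['position'],s['finger_gap'],s['gripper_force'],s['contact_force'])
env.movel([*H,.17],velocity=.15)
s=monitor.sense();print(s['clock'],s['position'],s['finger_gap'],s['contact_force'])
env.reach([.5255,-.0495,.17],down(np.pi/2-.2385+.10))
s=monitor.sense();print(s['clock'],s['position'],s['contact_force'],s['ft_torque'],s['joints'])
w=snap('wrist','w2');snap('scene','s2')
o=np.zeros((420,800,3),np.uint8);o[:,:400]=w['frame'][:,80:480,::-1]
o[:400,400:]=cv2.resize(load('s2')['frame'][140:240,190:290,::-1],(400,400),interpolation=cv2.INTER_CUBIC)
cv2.imwrite('pics/comp3.png',o)
E
```

```text
False
[ 0.4624108  -0.3163962   0.03842716] 0.1687860573267484 78.31799631938338 [-1.32612405  1.65059405  6.02074881]
6.8583 [ 0.46194034 -0.31596603  0.1689463 ] 0.16394131633066553 [ 0.09737901  1.56069928 -1.74596085]
7.925 [ 0.52543874 -0.05017718  0.16968587] [-0.34827201 -0.2165546  -1.69709659] [ 0.01743838 -0.03730205 -0.04728825] [-3.17226957e-01  3.41910206e-01  1.53128111e+00 -2.59826178e-04
  1.26886262e+00 -1.78944927e-01]
```

View pics/comp3.png

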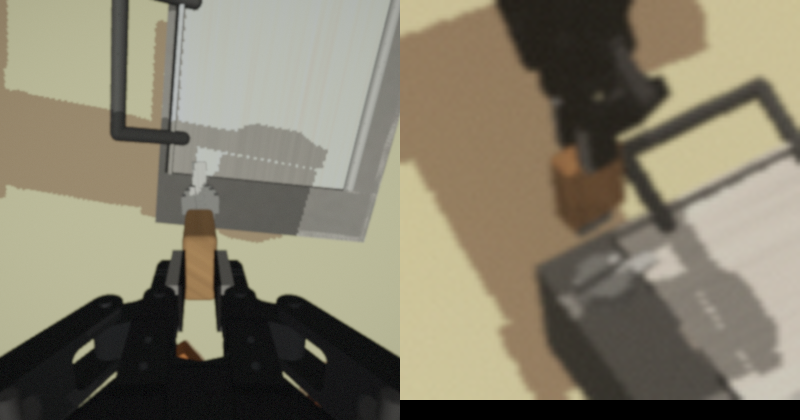

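The key is held straight, and the wrist view (left) shows the screw head at about (200,205) centred behind it. Insert with a guard.

```bash
python3 - <<'E'
from h import *
k=down(np.pi/2-.2385+.10)
print(proj(load('w2'),[[.5255,-.0495,.096]]))
env.movel([.5255,-.0495,.134],velocity=.1,frame=k)
print(env.movel([.5255,-.0495,.1165],velocity=.03,frame=k,guard=8))
s=monitor.sense();print(s['clock'],s['position'],s['contact_force'],s['ft_torque'])
E
```

```text
[[279.86103347 206.17283118]]
False
9.2667 [ 0.52554065 -0.04950455  0.11657096] [ 1.1137275   0.14539662 -1.55789498] [-0.00963064 -0.01460867 -0.00852132]
```

```bash
python3 - <<'E'
from h import *
for s_ in list(np.arange(.3,1.51,.2))+[1.56,1.61,1.66,1.7]:
    env.movel([.5255,-.0495,.1165],frame=down(np.pi/2-.2385+s_),velocity=.15)
    s=monitor.sense();print(round(s['clock'],2),round(s_,2),s['contact_force'].round(1),s['ft_torque'].round(3),round(s['joints'][5],3),s['position'].round(4))
    if abs(s['ft_torque'][2])>.6: break
E
```

```text
9.62 0.3 [ 1.1  0.7 -1.8] [ 0.112 -0.212 -0.031] -0.374 [ 0.5258 -0.0495  0.1167]
9.97 0.5 [ 2.3  0.9 -0.9] [ 0.067 -0.368 -0.059] -0.573 [ 0.5257 -0.0495  0.1167]
10.32 0.7 [ 3.2  0.4 -0.1] [ 0.142 -0.467 -0.033] -0.772 [ 0.5257 -0.0495  0.1166]
10.67 0.9 [2.1 2.  0.7] [ 0.253 -0.6   -0.052] -0.972 [ 0.5257 -0.0495  0.1166]
11.02 1.1 [2.8 1.7 0.1] [ 0.396 -0.596 -0.074] -1.172 [ 0.5256 -0.0495  0.1166]
11.37 1.3 [2.9 1.5 1.8] [ 0.444 -0.571 -0.125] -1.372 [ 0.5256 -0.0494  0.1166]
11.72 1.5 [2.6 3.4 1.1] [ 0.506 -0.632 -0.093] -1.572 [ 0.5255 -0.0494  0.1166]
11.97 1.56 [2.2 1.9 1.6] [ 0.579 -0.581 -0.087] -1.633 [ 0.5255 -0.0494  0.1165]
12.22 1.61 [3.2 2.2 1.9] [ 0.557 -0.59  -0.079] -1.684 [ 0.5255 -0.0495  0.1165]
12.47 1.66 [1.9 3.1 1.7] [ 0.601 -0.536 -0.088] -1.735 [ 0.5255 -0.0495  0.1165]
12.72 1.7 [3.2 2.2 1.8] [ 0.61  -0.534 -0.096] -1.775 [ 0.5255 -0.0495  0.1165]
```

```bash
python3 - <<'E'
from h import *
for s_ in (1.75,1.8,1.85,1.9):
    env.movel([.5255,-.0495,.1165],frame=down(np.pi/2-.2385+s_),velocity=.15)
    s=monitor.sense();print(round(s['clock'],2),round(s_,2),s['contact_force'].round(1),s['ft_torque'].round(3))
    if abs(s['ft_torque'][2])>.3: break
# back off to unload, and lift
env.movel([.5255,-.0495,.1165],frame=down(np.pi/2-.2385+s_-.1),velocity=.15)
s=monitor.sense();print(s['contact_force'].round(1),s['ft_torque'].round(3))
env.movel([.5255,-.0495,.20],velocity=.15)
s=monitor.sense();print(s['clock'],s['contact_force'].round(1),s['finger_gap'],s['ft_torque'].round(3))
H=[.4623,-.3163]
env.reach([*H,.17],down(np.radians(118.5)))
snap('wrist','w3');snap('scene','s3')
o=np.zeros((600,800,3),np.uint8)
o[:420,:400]=load('w3')['frame'][:,80:480,::-1]
o[:300,400:]=cv2.resize(load('s3')['frame'][160:235,210:310,::-1],(400,300),interpolation=cv2.INTER_CUBIC)
o[300:,400:]=cv2.resize(load('s3')['frame'][230:305,80:180,::-1],(400,300),interpolation=cv2.INTER_CUBIC)
cv2.imwrite('pics/comp4.png',o)
print(monitor.sense()['clock'],proj(load('w3'),[[*H,.026]])-[80,0])
E
```

```text
12.97 1.75 [3.  2.1 2.6] [ 0.569 -0.529 -0.114]
13.22 1.8 [2.3 2.7 2.5] [ 0.502 -0.512 -0.246]
13.47 1.85 [2.1 1.7 2.5] [ 0.593 -0.49  -0.383]
[1.9 2.1 0.1] [ 0.589 -0.373 -0.138]
14.425 [ 0.1  0.3 -1.3] 0.16941411061961678 [-0.025 -0.012  0.022]
15.5917 [[198.56888813 189.34327578]]
```

View pics/comp4.png

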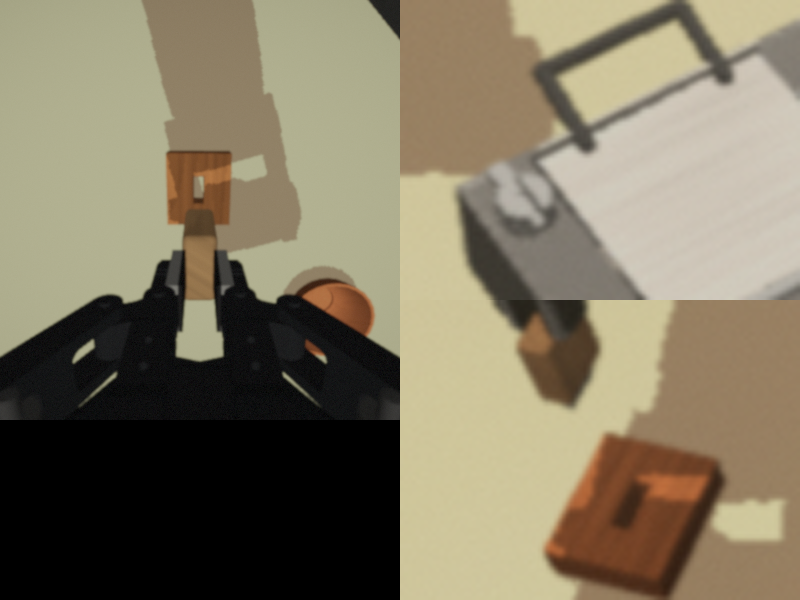

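The screw has been driven to its stop, with its tongue turned clear at about (500,175). The key stands straight, and the hole at (199,188) matches the predicted (198.6,189.3). Next I'll put the key back and take pointer views from above the bar.

```bash
python3 - <<'E'
from h import *
H=[.4623,-.3163]
env.movel([*H,.062],velocity=.15)
print(env.movel([*H,.0395],velocity=.04,guard=10))
s=monitor.sense();print(s['position'],s['contact_force'].round(1))
if s['position'][2]<.045:
    env.release()
    env.movel([*H,.20],velocity=.2)
    p=np.array([.589,.0425]);yw=-.2385
    bar=p+R.from_euler('z',yw).as_matrix()[:2,:2]@[-.11,0]
    env.reach([*bar,.26],down(np.pi/2+yw))
    w=snap('wrist','w4');snap('scene','s4');snap('top','t4')
    o=np.zeros((600,800,3),np.uint8)
    o[:420,:560]=w['frame'][:,:,::-1]
    c=lambda n,u,v,W,h,s:cv2.resize(load(n)['frame'][v:v+h,u:u+W,::-1],None,fx=s,fy=s,interpolation=cv2.INTER_CUBIC)
    o[:240,560:]=c('s4',310,150,40,40,6); o[240:420,560:740]=c('s4',110,255,45,45,4); o[420:600,:480]=c('t4',215,170,80,30,6)
    cv2.imwrite('pics/comp5.png',o)
    s=monitor.sense();print(s['clock'],s['contact_force'].round(1),bar,proj(w,[[*bar,.105]]))
    b2=p+R.from_euler('z',yw).as_matrix()[:2,:2]@np.array([[.09-.135*np.cos(t),.11] for t in(.6,.7,.8)]).T.T[1]
    for t in(.6,.7,.8):
        q=p+R.from_euler('z',yw).as_matrix()[:2,:2]@[.09-.135*np.cos(t),.11];print(t,proj(w,[[*q,.083+.135*np.sin(t)]]))
E
```

```text
False
[ 0.46236189 -0.31634077  0.03952962] [-0.9 -1.  -1. ]
20.4083 [ 0.1 -0.5  0.6] [0.48211372 0.06848699] [[279.63392378 185.69825089]]
0.6 [[384.54768738  72.50280987]]
0.7 [[399.07219021  70.63630569]]
0.8 [[415.73728787  68.76100703]]
```

View pics/comp5.png

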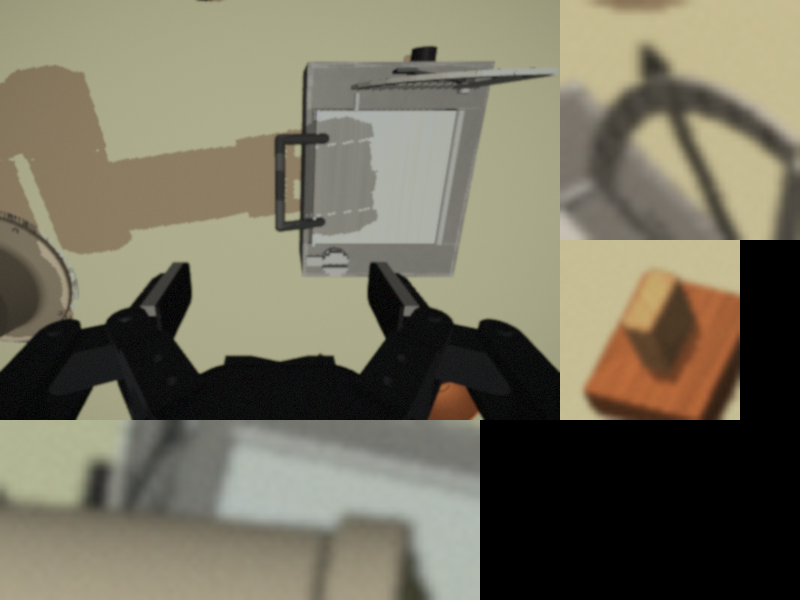

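The key is upright in its holder, the screw's tongue points to the robot's side (315,262), the bar is at (280,182), and the pointer tip is near (393,71). I'll enlarge the tip.

```bash
python3 - <<'E'
from h import *
c=lambda n,u,v,W,h,s:cv2.resize(load(n)['frame'][v:v+h,u:u+W,::-1],None,fx=s,fy=s,interpolation=cv2.INTER_CUBIC)
o=np.zeros((600,800,3),np.uint8)
o[:300,:800]=c('w4',340,50,80,30,10); o[300:,:300]=c('s4',315,150,20,20,15);o[300:,300:600]=c('top0',222,183,20,20,15)
cv2.imwrite('pics/comp6.png',o)
E
```

```text
(no output)
```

View pics/comp6.png

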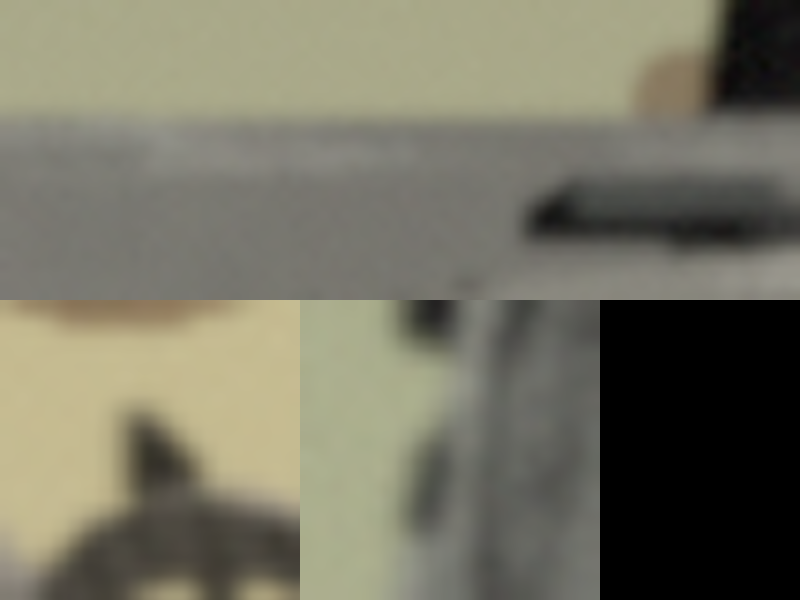

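```bash
cat >> h.py <<'E'
BP=np.array([.589,.0430]);YW=-.2385
def tcp(t,dz=0,dx=0):
    x=.09-.2*np.cos(t)+.022*np.sin(t)+dx; z=.083+.2*np.sin(t)+.022*np.cos(t)-env.hold_point_z+dz
    return np.r_[BP+R.from_euler('z',YW).as_matrix()[:2,:2]@[x,0],z]
BD=down(np.pi/2+YW)
E
python3 - <<'E'
from h import *
a=tcp(0); print(a,env.hold_point_z)
env.movel(a+[0,0,.04],velocity=.15,frame=BD)
print(env.movel(a,velocity=.06,frame=BD,guard=10))
env.close_gripper(60)
s=monitor.sense();print(s['clock'],s['position'],s['finger_gap'],s['gripper_force'],s['contact_force'].round(1))
for t in np.arange(.1,.61,.1):
    env.movel(tcp(t),velocity=.08,frame=BD)
    s=monitor.sense();print(round(s['clock'],2),round(t,2),s['contact_force'].round(1),s['ft_torque'].round(2),(s['position']-tcp(t)).round(4),round(s['finger_gap'],3))
    if np.abs(s['contact_force']).max()>25: break
E
```

```text
[0.48211372 0.06898699 0.0863    ] 0.0187
False
23.0333 [0.4821126  0.06899419 0.08628275] 0.00318338811390748 0.0 [-0.5 -0.4  0.6]
23.43 0.1 [-0.4 -0.4 -0.7] [ 0.07 -0.03  0.01] [0. 0. 0.] 0.003
23.83 0.2 [ 0.1  1.  -0.4] [ 0.    0.03 -0.02] [-0.0001  0.     -0.0003] 0.001
24.23 0.3 [-0.1  0.4 -0.3] [0.01 0.   0.07] [-0.0002  0.     -0.0003] 0.004
24.63 0.4 [-0.2 -0.3 -0.1] [0.01 0.02 0.02] [-0.0002  0.     -0.0003] 0.001
25.03 0.5 [-1.3  0.3 -0.5] [ 0.04 -0.02 -0.02] [-0.0003  0.     -0.0004] 0.002
25.43 0.6 [-0.1 -0.3  1. ] [ 0.01  0.02 -0.06] [-0.0003  0.0001 -0.0005] 0.003
```

The fingers shut on nothing: gap 0, no force. I'll look at where things stand with one composite that has the predicted bar overlaid.

```bash
python3 - <<'E'
from h import *
w=snap('wrist','w7');s=snap('scene','s7')
Rb=R.from_euler('z',YW).as_matrix()[:2,:2]
def bx(P): P=np.array(P);return np.c_[P[:,:2]@Rb.T+BP,P[:,2]]
B=bx([[-.11,y,.105] for y in(-.05,0,.05)])
o=np.zeros((600,800,3),np.uint8)
W=w['frame'][:,130:530,::-1].copy()
for q in proj(w,B)-[130,0]: cv2.circle(W,tuple(int(v) for v in q.round()),2,(0,0,255),-1)
o[:420,:400]=W
k=4;S=cv2.resize(s['frame'][130:280,225:325,::-1],None,fx=k,fy=k,interpolation=cv2.INTER_CUBIC)
for q in (proj(s,B)-[225,130])*k: cv2.circle(S,tuple(int(v) for v in q.round()),3,(0,0,255),-1)
o[:,400:]=S
f=load('w4');F=f['frame'][110:250,250:350,::-1].copy()
o[420:,:129]=cv2.resize(F,(129,180))
f=load('w1');o[420:,130:330]=cv2.resize(f['frame'][20:140,230:363,::-1],(200,180))
cv2.imwrite('pics/comp7.png',o);print(proj(w,B),monitor.sense()['finger_gap'])
E
```

```text
[[231.46438023 251.28580662]
 [228.95246652 201.76014546]
 [226.12860148 146.66653277]] -0.0003603956523938808
```

View pics/comp7.png

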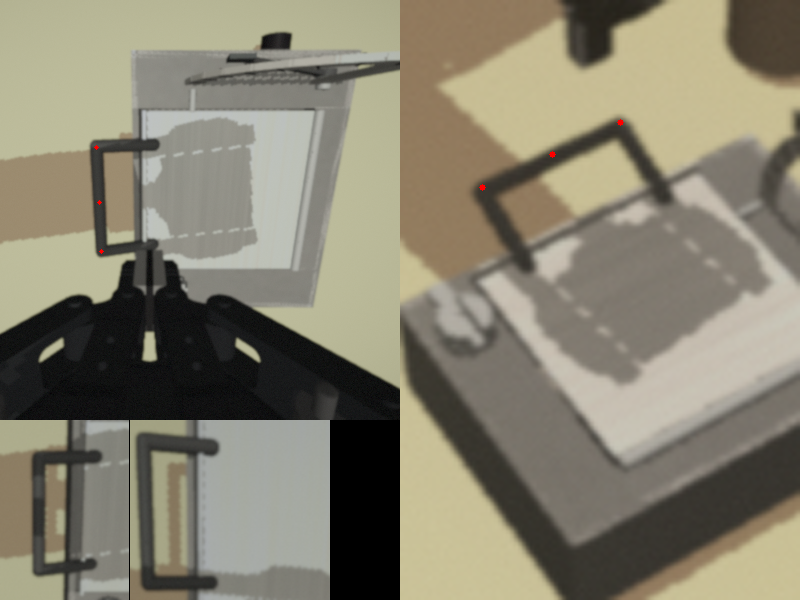

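The wrist and scene views show the cover shut and the bar exactly where predicted (wrist (228,202), scene crop (552,155)), with the fingers empty. I'll retry with checks at each stage.

```bash
python3 - <<'E'
from h import *
def P(m):
    s=monitor.sense();print(m,round(s['clock'],2),s['position'].round(4),round(s['finger_gap'],3),round(s['gripper_force'],1),s['contact_force'].round(1),s['ft_torque'].round(2))
    return s
w=load('w7');s=P('now');print('tcp px',proj(w,[s['position']]))
print(R.from_quat(s['ee_rot']).as_matrix().round(3))
env.movel(s['position']+[0,0,.04],velocity=.2); env.release(); P('open')
a=tcp(0)
env.movel(a+[0,0,.04],velocity=.2,frame=BD);P('above')
env.movel(a,velocity=.08,frame=BD,guard=10);P('down')
env.close_gripper(40);P('closed');env.hold(.2);P('held')
E
```

```text
now 25.53 [0.5276 0.0579 0.1948] -0.0 0.0 [-0.1  0.7 -0.2] [0.04 0.02 0.01]
tcp px [[279.79113208 240.07811029]]
[[ 0.236  0.972 -0.001]
 [ 0.972 -0.236  0.   ]
 [-0.    -0.001 -1.   ]]
open 26.67 [0.5276 0.0579 0.2348] 1.002 0.0 [-0.5  0.1  0.2] [-0.04 -0.02 -0.  ]
above 27.41 [0.4831 0.0688 0.1273] 1.005 0.0 [0.1 0.6 0.9] [-0.01 -0.02  0.03]
down 28.06 [0.4825 0.069  0.0867] 0.999 0.0 [0.2 0.  0.2] [-0.01  0.11 -0.01]
closed 28.82 [0.4821 0.069  0.0863] -0.002 0.0 [0.8 0.4 0.8] [-0.01  0.02 -0.02]
held 29.02 [0.4821 0.069  0.0863] -0.003 0.0 [-0.6  0.6  0. ] [ 0.05 -0.   -0.01]
```

```bash
python3 - <<'E'
from h import *
a=tcp(0)
print('up',env.movel(a+[0,0,.05],velocity=.1,frame=BD,guard=10),monitor.sense()['position'])
f=eyes.grab_frame('wrist')
print('touch',env.movel(a,velocity=.04,frame=BD,guard=6)); s=monitor.sense(); print(s['clock'],s['position'].round(4),s['contact_force'].round(1))
# dark-profile of current wrist frame along bar (columns, mean over rows) for bar location
g=f['frame'].mean(2)
B=np.array([[*(BP+R.from_euler('z',YW).as_matrix()[:2,:2]@[-.11,y]),.105] for y in(-.05,0,.05)])
q=proj(f,B);print(q.round(1),'tcp',proj(f,[a+[0,0,.05]]).round(1))
for v in (int(q[2,1])+8,int(q[1,1]),int((q[0,1]+q[1,1])/2)):
    print(v,g[v,230:330:3].astype(int).tolist())
c=g[:,280];print('col280',[(v,int(c[v])) for v in range(100,330,6)])
E
```

```text
up False [0.48178303 0.06900725 0.13577683]
touch False
31.125 [0.4822 0.069  0.0865] [-0.5 -0.1 -0.4]
[[280.4 283.6]
 [280.5 223.6]
 [280.6 155. ]] tcp [[280.7 240.4]]
163 [137, 140, 137, 138, 138, 137, 138, 138, 136, 138, 137, 137, 139, 137, 101, 49, 56, 62, 58, 48, 98, 117, 123, 129, 131, 131, 127, 46, 42, 41, 86, 95, 97, 98]
223 [138, 138, 138, 137, 137, 137, 136, 138, 137, 138, 137, 137, 137, 137, 112, 48, 57, 59, 56, 55, 129, 137, 137, 155, 148, 138, 81, 37, 41, 74, 95, 96, 96, 91]
253 [180, 171, 170, 176, 174, 176, 179, 180, 181, 179, 180, 180, 136, 74, 73, 66, 21, 26, 72, 73, 75, 153, 180, 181, 180, 173, 64, 43, 47, 90, 95, 116, 119, 82]
col280 [(100, 179), (106, 179), (112, 180), (118, 179), (124, 180), (130, 180), (136, 163), (142, 137), (148, 49), (154, 61), (160, 60), (166, 61), (172, 73), (178, 61), (184, 62), (190, 60), (196, 60), (202, 59), (208, 57), (214, 60), (220, 60), (226, 59), (232, 59), (238, 60), (244, 58), (250, 33), (256, 16), (262, 20), (268, 17), (274, 17), (280, 19), (286, 32), (292, 34), (298, 30), (304, 35), (310, 35), (316, 34), (322, 33), (328, 34)]
```

```bash
python3 - <<'E'
from h import *
f=load('w7'); Rt=R.from_quat([0,0,0,1])
T0=np.array([.5276,.0579,.1948]); M=np.array([[.236,.972,0],[.972,-.236,0],[0,0,-1.]])
for d in(0,.011,-.011):
    for h in(0,.01,.02,.03): print(d,h,proj(f,[T0+M@[d,0,-h]]).round(1)[0])
d=f['view'][:3,:3];print(d.round(3)); 
g=load('w7')['frame'].mean(2)
print([ (v,int(g[v,272]),int(g[v,280]),int(g[v,290])) for v in range(215,300,3)])
s=monitor.sense();print(s['position'],s['finger_gap'])
f=eyes.grab_frame('wrist');g=f['frame'].mean(2)   # now at bar location, closed
B=np.array([[*(BP+R.from_euler('z',YW).as_matrix()[:2,:2]@[-.11,y]),.105] for y in(-.05,0,.05)])
print(proj(f,B).round(1))
for v in range(130,300,12): print(v,g[v,230:330:4].astype(int).tolist())
E
```

```text
0 0 [279.8 240.1]
0 0.01 [279.8 246.6]
0 0.02 [279.8 253.8]
0 0.03 [279.9 261.9]
0.011 0 [279.8 223.9]
0.011 0.01 [279.8 229.6]
0.011 0.02 [279.8 236. ]
0.011 0.03 [279.9 243.2]
-0.011 0 [279.8 255.8]
-0.011 0.01 [279.8 263. ]
-0.011 0.02 [279.8 271. ]
-0.011 0.03 [279.8 279.9]
[[ 0.972 -0.236 -0.001]
 [-0.225 -0.929  0.295]
 [-0.07  -0.286 -0.956]]
[(215, 129, 191, 146), (218, 129, 191, 178), (221, 129, 192, 190), (224, 128, 191, 190), (227, 128, 192, 189), (230, 128, 191, 190), (233, 125, 191, 189), (236, 129, 185, 189), (239, 116, 86, 164), (242, 61, 67, 138), (245, 66, 57, 137), (248, 56, 49, 136), (251, 70, 17, 79), (254, 72, 14, 72), (257, 73, 16, 72), (260, 74, 14, 72), (263, 73, 15, 73), (266, 74, 15, 72), (269, 71, 18, 73), (272, 71, 16, 72), (275, 72, 20, 71), (278, 72, 13, 72), (281, 72, 18, 73), (284, 80, 18, 80), (287, 125, 34, 84), (290, 86, 35, 21), (293, 31, 33, 14), (296, 19, 37, 20), (299, 19, 32, 17)]
[0.4822336  0.06898356 0.08651805] 9.121745662111823e-05
[[279.9 325.6]
 [280.  252.8]
 [280.1 166.7]]
130 [184, 184, 184, 184, 184, 184, 184, 184, 185, 185, 184, 184
[... 1011 characters left out ...]
, 43, 44, 73]
238 [142, 141, 142, 141, 141, 142, 142, 142, 143, 142, 87, 52, 60, 59, 55, 81, 142, 142, 141, 142, 138, 40, 43, 41, 81]
250 [142, 142, 142, 142, 142, 142, 141, 142, 141, 125, 76, 66, 36, 50, 68, 78, 139, 142, 142, 141, 131, 42, 40, 42, 90]
262 [141, 143, 140, 141, 141, 140, 80, 20, 20, 69, 76, 74, 23, 39, 76, 75, 47, 24, 25, 119, 123, 41, 44, 44, 93]
274 [167, 179, 182, 180, 183, 101, 28, 29, 32, 75, 76, 73, 16, 32, 75, 75, 65, 30, 28, 27, 130, 42, 39, 46, 97]
286 [184, 185, 185, 185, 165, 18, 18, 21, 27, 74, 115, 117, 31, 54, 121, 103, 50, 20, 19, 22, 21, 45, 42, 54, 97]
298 [184, 182, 155, 33, 23, 24, 22, 21, 28, 17, 23, 18, 37, 34, 19, 20, 16, 20, 28, 18, 21, 24, 23, 59, 97]
```

The finger images and the untouched bar suggest the real fingertips sit about 25–37 mm above the nominal TCP. I'll probe down gently onto the bar to measure it.

```bash
python3 - <<'E'
from h import *
a=tcp(0)
print('touch',env.movel(a-[0,0,.022],velocity=.02,frame=BD,guard=4)); s=monitor.sense(); print(s['clock'],s['position'].round(4),s['contact_force'].round(1))
E
```

```text
touch True
31.7917 [0.4822 0.069  0.0767] [-1.2 -0.3  6.8]
```

Contact came at TCP 0.0767 with the bar top at 0.111, so the real tips are 34 mm above the nominal TCP. I'll grasp with that correction.

```bash
python3 - <<'E'
from h import *
D=-.034
def P(m):
    s=monitor.sense();print(m,round(s['clock'],2),s['position'].round(4),round(s['finger_gap'],3),round(s['gripper_force'],1),s['contact_force'].round(1),s['ft_torque'].round(2))
    return s
env.movel(tcp(0)+[0,0,.04],velocity=.15,frame=BD); env.release()
print(env.movel(tcp(0,D),velocity=.09,frame=BD,guard=10));P('down')
env.close_gripper(60);s=P('closed')
if s['gripper_force']>20:
  for t in np.arange(.1,.61,.1):
    env.movel(tcp(t,D),velocity=.08,frame=BD); s=P(round(t,2))
    if np.abs(s['contact_force']).max()>25 or s['gripper_force']<10: break
E
```

```text
False
down 34.03 [0.4825 0.069  0.0528] 1.003 0.0 [ 0.6 -0.2  0.1] [-0.01  0.02 -0.01]
closed 34.72 [0.4828 0.0688 0.0526] 0.113 58.4 [ 4.  -1.1 -0.3] [-0.16 -0.55 -0.03]
0.1 35.12 [0.4856 0.0682 0.0718] 0.113 58.4 [ 7.2 -1.2 -5.6] [-0.13 -0.99  0.  ]
0.2 35.52 [0.4901 0.067  0.0908] 0.111 58.4 [ 4.9 -1.6 -6.4] [-0.09 -0.85 -0.03]
0.3 35.92 [0.4964 0.0655 0.1094] 0.115 58.5 [ 2.   0.5 -6.7] [-0.03 -0.29 -0.07]
0.4 36.32 [0.5047 0.0635 0.1279] 0.115 58.6 [-5.1  1.2 -3. ] [0.18 0.89 0.01]
0.5 36.72 [0.5145 0.0611 0.1451] 0.119 58.6 [-9.9  1.7  0. ] [0.22 1.8  0.01]
0.6 37.12 [0.5261 0.0582 0.1617] 0.116 58.7 [-16.1   2.7   7.6] [ 0.3   2.58 -0.03]
```

Gripped; a radial mismatch of about 2 mm needs relieving. I'll fit the pointer angle jointly from the three views and compute the cover angle from displacement.

```bash
python3 - <<'E'
from h import *
from scipy.optimize import least_squares
obs=[('s4',(315+130.5/15-.5,150+108.5/15-.5)),('top0',(222+115.5/15-.5,183+230.5/15-.5)),('w4',(340+527.5/10-.5,50+235.5/10-.5))]
F={n:load(n) for n,_ in obs}
Rb=R.from_euler('z',YW).as_matrix()[:2,:2]
def tip(t,r=.135,y=.11,by=0): return np.r_[BP+[0,by]+Rb@[.09-r*np.cos(t),y],.083+r*np.sin(t)]
for by in(-.002,0,.002):
    for n,u in obs:
        q=least_squares(lambda x:proj(F[n],tip(*x,by=by))[0]-u,[.7,.135]).x
        q1=least_squares(lambda x:proj(F[n],tip(x[0],by=by))[0]-u,[.7]);print(by,n,'t,r',q.round(4),'fixed r',q1.x.round(4),q1.fun.round(1))
q=least_squares(lambda x:np.concatenate([proj(F[n],np.r_[BP+Rb@[x[0],x[1]],x[2]])[0]-u for n,u in obs]),[-.01,.11,.17]);x=q.x
print('triang',x,q.fun.round(1),np.hypot(.09-x[0],x[2]-.083),np.arctan2(x[2]-.083,.09-x[0]))
P0=np.array([.4828,.0688,.0526]);P=monitor.sense()['position'];d=P-P0
bx=-.11+(Rb.T@d[:2])[0];bz=.105+d[2]
print('cover',np.arctan2(bz-.083,.09-bx)-np.arctan2(.022,.2),'r',np.hypot(bz-.083,.09-bx),np.hypot(.022,.2))
E
```

```text
-0.002 s4 t,r [0.6799 0.1347] fixed r [0.6802] [-0.1 -0.1]
-0.002 top0 t,r [0.6691 0.1325] fixed r [0.6833] [-0.3 -0. ]
-0.002 w4 t,r [0.6632 0.1371] fixed r [0.6536] [0.  0.4]
0 s4 t,r [0.6537 0.1342] fixed r [0.6539] [-0.1 -0.3]
0 top0 t,r [0.6269 0.1257] fixed r [0.6842] [-1.1 -0. ]
0 w4 t,r [0.5922 0.1232] fixed r [0.6535] [-0.3 -2.2]
0.002 s4 t,r [0.6274 0.1338] fixed r [0.6267] [-0.2 -0.4]
0.002 top0 t,r [0.5799 0.1191] fixed r [0.6851] [-1.9 -0.1]
0.002 w4 t,r [0.5035 0.11  ] fixed r [0.653] [-0.7 -4.8]
triang [-0.01629337  0.1084609   0.1646244 ] [-0.5  0.3 -0.4  1.1  0.4 -0.1] 0.13401799837252268 0.6548692425462399
cover 0.5911737349121009 r 0.20332912087030888 0.20120636172845033
```

```bash
python3 - <<'E'
from h import *
from scipy.optimize import least_squares
S=lambda x,y:(225+(x-400+.5)/4-.5,130+(y+.5)/4-.5)
sc=[((.12,-.13,.08),S(573,545)),((-.08,-.13,.08),S(402,300)),((-.11,-.05,.105),S(483,190)),((-.11,.05,.105),S(621,122)),((.09,-.08,.084),S(622,464)),((-.07,-.08,.084),S(480,285))]
w4=[((-.08,.13,.08),(304,62)),((-.08,-.13,.08),(302,275)),((.12,.13,.08),(494,62)),((.12,-.13,.08),(453,276)),((-.07,.08,.084),(314,109)),((-.07,-.08,.084),(312,243)),((-.11,.047,.105),(280,138)),((-.11,-.047,.105),(280,227))]
for n,pts,u in(('s4',sc,(323.2,156.7)),('w4',w4,(392.2,73.1)),('top0',None,(229.2,197.8))):
    f=load(n)
    def W(p,L): L=np.atleast_2d(L); return np.c_[L[:,:2]@R.from_euler('z',p[2]).as_matrix()[:2,:2].T+p[:2],L[:,2]]
    if pts:
        L=np.array([q[0] for q in pts]);U=np.array([q[1] for q in pts])
        r=least_squares(lambda p:(proj(f,W(p,L))-U).ravel(),[.589,.043,-.2385],loss='soft_l1');p=r.x
        print(n,p.round(4),(proj(f,W(p,L))-U).round(1).tolist())
    else: p=[.58903,.04118,-.2385]
    for m in(p,):
        q=least_squares(lambda x:proj(f,W(m,[.09-.135*np.cos(x[0]),.11,.083+.135*np.sin(x[0])]))[0]-u,[.7]);print('  ang',q.x,q.fun.round(1))
E
```

```text
s4 [ 0.5904  0.0426 -0.244 ] [[0.4, 0.3], [-1.2, 0.9], [0.5, -0.1], [0.6, 0.7], [-0.0, -0.6], [-0.6, -2.5]]
  ang [0.6451539] [0.2 0.3]
w4 [ 0.589   0.0438 -0.2349] [[2.8, -0.5], [0.2, 1.3], [-0.1, -1.9], [-0.1, 0.0], [1.0, 1.4], [-1.0, -0.2], [-0.8, 4.4], [-0.5, -2.8]]
  ang [0.65637111] [-0.4 -3.2]
  ang [0.68468409] [-0.3 -0. ]
```

```bash
python3 - <<'E'
from h import *
from scipy.optimize import least_squares
f=load('sc0'); g=np.mean([load(n)['frame'].astype(float).mean(2) for n in('sc0','s3','s4')],0)
def L(t,p,r): r=np.atleast_1d(r); Rb=R.from_euler('z',p[2]).as_matrix()[:2,:2]; return np.c_[np.c_[.09-r*np.cos(t),0*r+.11]@Rb.T+p[:2],.083+r*np.sin(t)]
p=[.589,.0422,-.239]
q=proj(f,L(.665,p,np.linspace(0,.135,10)));print(q.round(1).tolist())
for v in range(154,204,2):
    u0=int(np.interp(v,q[::-1,1],q[::-1,0])); print(v,u0-7,g[v,u0-7:u0+10].astype(int).tolist())
E
```

```text
[[347.3, 208.5], [344.6, 202.8], [342.0, 197.0], [339.3, 191.3], [336.6, 185.5], [333.9, 179.7], [331.2, 173.9], [328.5, 168.1], [325.8, 162.3], [323.1, 156.5]]
154 316 [177, 177, 177, 178, 177, 177, 178, 178, 177, 178, 177, 178, 178, 177, 178, 178, 177]
156 316 [179, 177, 177, 178, 177, 177, 173, 169, 167, 170, 175, 178, 178, 179, 178, 177, 177]
158 316 [178, 178, 177, 178, 177, 174, 158, 120, 90, 107, 142, 166, 176, 178, 178, 178, 177]
160 317 [178, 178, 178, 177, 174, 156, 112, 63, 50, 69, 105, 147, 172, 177, 178, 178, 177]
162 318 [178, 178, 178, 174, 158, 118, 75, 71, 79, 90, 118, 145, 155, 162, 168, 172, 175]
164 319 [172, 158, 138, 116, 90, 73, 74, 75, 72, 68, 73, 82, 89, 96, 105, 120, 141]
166 320 [86, 71, 71, 70, 65, 67, 71, 72, 66, 63, 70, 72, 68, 61, 65, 76, 86]
168 321 [61, 66, 74, 81, 86, 95, 91, 72, 64, 75, 94, 101, 87, 76, 75, 75, 72]
170 322 [80, 112, 146, 165, 170, 157, 118, 76, 84, 129, 161, 167, 163, 153, 137, 113, 89]
172 323 [168, 176, 178, 178, 174, 152, 107, 71, 93, 142, 171, 177, 178, 177, 174, 168, 154]
174 324 [173, 177, 179, 178, 173, 149, 103, 71, 100, 146
[... 576 characters left out ...]
178, 173, 148]
188 330 [114, 115, 116, 121, 124, 118, 96, 69, 80, 127, 164, 176, 178, 177, 170, 139, 94]
190 331 [111, 112, 113, 115, 121, 124, 102, 70, 79, 127, 164, 176, 175, 159, 123, 85, 74]
192 332 [107, 111, 112, 113, 112, 103, 82, 67, 91, 136, 166, 171, 147, 104, 77, 74, 81]
194 333 [98, 107, 111, 113, 110, 98, 72, 60, 89, 134, 156, 136, 93, 74, 74, 87, 126]
196 334 [89, 99, 109, 111, 109, 96, 70, 59, 81, 105, 104, 82, 74, 78, 98, 141, 171]
198 335 [84, 91, 98, 109, 109, 96, 71, 56, 65, 72, 73, 75, 84, 117, 156, 174, 179]
200 336 [89, 92, 92, 99, 106, 97, 73, 63, 70, 74, 74, 78, 90, 116, 145, 167, 177]
202 337 [89, 92, 99, 102, 105, 96, 79, 74, 73, 76, 87, 104, 105, 91, 102, 137, 165]
```

```bash
cat >> h.py <<'E'
Rb2=R.from_euler('z',YW).as_matrix()[:2,:2]
P0=np.array([.4828,.0688,.0526])
def cov(P):
    d=P-P0;x=-.11+(Rb2.T@d[:2])[0];z=.105+d[2]
    return np.arctan2(z-.083,.09-x)-np.arctan2(.022,.2), np.hypot(z-.083,.09-x)
def go(t,rad=.002,D=-.034,v=.05):
    p=tcp(t,D); e=t+.11; p=p+np.r_[Rb2@[-rad*np.cos(e),0],rad*np.sin(e)]
    env.movel(p,velocity=v,frame=BD)
E
python3 - <<'E'
from h import *
for t in(.62,.65,.672):
    go(t,.0022); s=monitor.sense();print(round(s['clock'],2),t,s['contact_force'].round(1),s['ft_torque'].round(2),s['gripper_force'].round(0),cov(s['position']))
env.hold(.3);f=snap('scene','s9');g0=load('s4')
BPs=np.array([.589,.0424])
def C(t,x,y,z): # cover-frame point to world
    return np.r_[BPs+Rb2@[.09+x*np.cos(t)+z*np.sin(t),y],.083-x*np.sin(t)+z*np.cos(t)]
def off(f,A,B,n=25,w=8):
    g=f['frame'].astype(float).mean(2).astype(np.float32); a,b=proj(f,[A,B]); d=(b-a)/np.linalg.norm(b-a); nn=np.array([-d[1],d[0]]); r=np.arange(-w,w+.01,.25); out=[]
    for s in np.linspace(.15,.85,n):
        m=(a+(b-a)*s)+r[:,None]*nn; pr=cv2.remap(g,m[:,0].astype(np.float32)[None],m[:,1].astype(np.float32)[None],cv2.INTER_LINEAR)[0]
        gr=np.gradient(cv2.GaussianBlur(pr[None],(1,9),0)[0] if 0 else np.convolve(pr,np.ones(5)/5,'same'))[4:-4]; i=np.argmax(abs(gr)); out.append((round(r[4:-4][i],2),int(gr[i]*4)))
    return out
# right edge of cover, upper side
for nm,fr,t in(('shut',g0,0),('now',f,.64),('now',f,.672),('now',f,.70)):
    print(nm,t,off(fr,C(t,0,-.08,.0015),C(t,-.16,-.08,.0015),9)); print('  bar leg-',proj(fr,[C(t,-.2,-.05,.022),C(t,-.2,.05,.022)]).round(1).tolist())
E
```

```text
Traceback (most recent call last):
AttributeError: 'float' object has no attribute 'round'
```

```bash
cat > e.py <<'E'
from h import *
BPs=np.array([.589,.0424])
def C(t,x,y,z): return np.r_[BPs+Rb2@[.09+x*np.cos(t)+z*np.sin(t),y],.083-x*np.sin(t)+z*np.cos(t)]
def off(f,A,B,n=9,w=8):
    g=f['frame'].astype(np.float32).mean(2); a,b=proj(f,[A,B]); d=(b-a)/np.linalg.norm(b-a); nn=np.array([-d[1],d[0]]); r=np.arange(-w,w+.01,.25); out=[]
    for s in np.linspace(.15,.85,n):
        m=(a+(b-a)*s+r[:,None]*nn).astype(np.float32); pr=cv2.remap(g,m[None,:,0].copy(),m[None,:,1].copy(),cv2.INTER_LINEAR)[0]
        gr=np.gradient(np.convolve(pr,np.ones(5)/5,'same'))[4:-4]; i=np.argmax(abs(gr)); out.append((float(r[4:-4][i]),int(gr[i]*4)))
    return out
E
python3 - <<'E'
from e import *
for t in(.65,.672):
    go(t,.0022); s=monitor.sense();print(round(s['clock'],2),t,s['contact_force'].round(1),s['ft_torque'].round(2),s['gripper_force'],cov(s['position']))
env.hold(.3);f=snap('scene','s9');g0=load('s4')
for nm,fr,t in(('shut',g0,0),('now',f,.64),('now',f,.672),('now',f,.70)):
    print(nm,t,'right',off(fr,C(t,0,-.08,.0015),C(t,-.16,-.08,.0015)))
    print('   bar',off(fr,C(t,-.2,-.05,.022),C(t,-.2,.05,.022)),proj(fr,[C(t,-.2,-.05,.022),C(t,-.2,.05,.022)]).round(1).tolist())
    print('   near edge',off(fr,C(t,-.16,-.08,.0015),C(t,-.16,.08,.0015)))
E
```

```text
37.64 0.65 [ 0.3 -1.8 -6.3] [0.09 0.43 0.03] 59.41029131412506 (np.float64(0.6463717951560409), np.float64(0.20356321841900413))
37.89 0.672 [-1.6  0.1 -2.7] [-0.    0.43  0.02] 59.257598519325256 (np.float64(0.6719439673814979), np.float64(0.2037958294689196))
shut 0 right [(-0.75, 47), (-0.75, 48), (-0.5, 39), (-0.5, 27), (-0.75, 24), (-0.75, 35), (-0.75, 39), (-0.75, 44), (-0.5, 41)]
   bar [(3.25, 26), (2.75, 27), (-1.75, -35), (2.75, 52), (2.75, 52), (-2.0, -52), (2.75, 51), (3.0, 45), (2.75, 50)] [[245.3, 177.0], [279.7, 160.6]]
   near edge [(1.75, 15), (1.75, 17), (1.25, 17), (1.5, 18), (1.5, 13), (-1.25, -33), (-1.5, -33), (-1.0, -31), (5.0, 21)]
now 0.64 right [(-1.0, 55), (-1.0, 46), (-0.5, 24), (-0.25, 21), (-0.75, 38), (-0.5, 45), (-0.5, 48), (-0.5, 48), (-0.25, 22)]
   bar [(-2.0, -54), (3.25, 56), (3.0, 53), (-6.75, -23), (7.0, 12), (7.0, 23), (3.0, 48), (3.25, 58), (3.0, 57)] [[254.5, 156.8], [292.5, 139.2]]
   near edge [(-6.25, -15), (7.0, 12), (0.5, -22), (0.25, -21), (0.5, -23), (0.5, -22), (0.25, -23), (0.75, -21), (7.0, 20)]
now 0.672 right [(-1.0, 55), (-1.25, 46), (-0.75, 23), (-0.75, 21), (-1.0, 39), (-0.75, 45), (-1.0, 48), (-1.0, 48), (-0.75, 22)]
   bar [(3.0, 53), (3.25, 52), (3.0, 53), (-7.0, -15), (7.0, 21), (7.0, 29), (3.0, 57), (3.0, 54), (2.5, 52)] [[255.5, 156.5], [293.7, 138.8]]
   near edge [(-6.0, -25), (0.25, -14), (0.5, -22), (0.25, -21), (0.5, -22), (0.25, -23), (0.5, -23), (0.25, -20), (6.5, 11)]
now 0.7 right [(-1.0, 55), (-1.25, 46), (-1.0, 24), (-1.0, 21), (-1.25, 38), (-1.25, 46), (-1.25, 48), (-1.5, 48), (-1.25, 22)]
   bar [(-2.5, -54), (2.75, 55), (2.75, 41), (7.0, 23), (7.0, 26), (3.25, 26), (2.5, 58), (3.0, 53), (2.75, 44)] [[256.4, 156.4], [294.7, 138.6]]
   near edge [(-5.75, -23), (0.5, -20), (0.25, -20), (0.5, -23), (0.25, -22), (0.5, -24), (0.5, -22), (0.25, -20), (-2.5, 10)]
```

```bash
python3 - <<'E'
from e import *
f=load('s9')
def med(f,A,B,n=41,w=3):
    o=[x for x in off(f,A,B,n,w)]; s=np.linspace(.15,.85,n); k=np.array([g>8 for _,g in o]); v=np.array([x for x,_ in o])
    c=np.polyfit(s[k],v[k],1); r=abs(np.polyval(c,s)-v)<.4; c=np.polyfit(s[k&r],v[k&r],1); return 'at0 %.2f at1 %.2f n%d'%(c[1],c.sum(),(k&r).sum())
pt=lambda t,r:C(t,-r,.11,0)
for t in(.62,.65,.68,.71):
    print(t,'cover',med(f,C(t,0,-.08,.0015),C(t,-.16,-.08,.0015)))
    for n in('sc0','s4','s9'): print('    ptr',n,[x for x in (med(load(n),pt(t,.115),pt(t,.03)),med(load(n),pt(t,.03),pt(t,.115)))])
print(med(load('s4'),C(0,0,-.08,.0015),C(0,-.16,-.08,.0015)))
E
```

```text
0.62 cover at0 -0.69 at1 -0.03 n39
    ptr sc0 ['at0 0.43 at1 1.09 n19', 'at0 1.05 at1 2.31 n22']
    ptr s4 ['at0 0.43 at1 1.09 n19', 'at0 1.05 at1 2.31 n22']
    ptr s9 ['at0 0.42 at1 1.09 n19', 'at0 1.16 at1 2.06 n22']
0.65 cover at0 -0.80 at1 -0.63 n40
    ptr sc0 ['at0 1.21 at1 1.16 n18', 'at0 0.92 at1 1.52 n23']
    ptr s4 ['at0 1.13 at1 1.21 n18', 'at0 0.92 at1 1.51 n23']
    ptr s9 ['at0 1.19 at1 1.11 n20', 'at0 0.91 at1 1.48 n21']
0.68 cover at0 -0.77 at1 -1.30 n40
    ptr sc0 ['at0 1.80 at1 1.45 n18', 'at0 0.75 at1 0.82 n23']
    ptr s4 ['at0 1.87 at1 1.26 n18', 'at0 0.76 at1 0.80 n23']
    ptr s9 ['at0 1.81 at1 1.42 n19', 'at0 0.78 at1 0.68 n22']
0.71 cover at0 -0.77 at1 -1.99 n40
    ptr sc0 ['at0 2.00 at1 2.00 n8', 'at0 0.60 at1 0.08 n33']
    ptr s4 ['at0 2.00 at1 2.00 n11', 'at0 0.62 at1 0.04 n30']
    ptr s9 ['at0 2.00 at1 2.00 n10', 'at0 0.63 at1 0.03 n31']
at0 -0.73 at1 -0.56 n41
```

The image edges put the cover at about 0.655 and the pointer at about 0.666. I'll trim up by 0.011, confirm the hold and hand in.

```bash
python3 - <<'E'
from e import *
go(.683,.0022,v=.03); env.hold(.8); a=monitor.sense(); env.hold(.5); s=monitor.sense()
print(s['clock'],s['contact_force'].round(1),s['gripper_force'],s['finger_gap'],cov(a['position']),cov(s['position']))
f=snap('scene','s10')
for n,F in(('before',load('s9')),('now',f)):
    print(n,np.median([x for x,_ in off(F,C(.67,0,-.08,.0015),C(.67,-.16,-.08,.0015),41,3)][20:]),np.median([x for x,_ in off(F,C(.67,-.03,.11,0),C(.67,-.115,.11,0),41,3)]))
# key still standing in holder: pixel difference around it against the start picture
d=abs(f['frame'][255:305,113:163].astype(float)-load('s4')['frame'][255:305,113:163]).mean();print('key diff',d)
if s['gripper_force']>40: print(job.hand_in())
E
```

```text
39.7917 [-4.9  0.  -0.5] 59.564327001571655 0.11700409785399285 (np.float64(0.6792488552222773), np.float64(0.2038441192818465)) (np.float64(0.6791440518682648), np.float64(0.2038344818670943))
before -1.0 0.75
now -1.0 0.75
key diff 3.9006666666666665
the job is handed in; nothing more can be done
None
```

The job is handed in: I turned the screw to its stop with the key, stood the key back in its holder, and the arm is still holding the cover at about 0.67 rad; I estimate the pointer at 0.67 rad too, give or take about 0.02, and no result was reported.

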